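# Load the bar feeder and crank one stroke

## Robot

A 6-joint arm with a two-finger parallel gripper is mounted at the origin on the work surface. World frame = base frame: x ahead of the robot, y to its left, z up, the work surface at z = 0. Lengths are in m, angles in rad, forces in N, time in s.
With the tool pointing down it reaches from about 0.325 to 0.775 m from the base axis. Payload 9.3 kg.
Tool frame: the origin (TCP) lies between the finger pads; the fingertips stand 14 mm ahead of it and the grasp point (between the pads) lies 5 mm behind it; z points along the fingers, x is the direction in which the jaws open and shut, and the axes are right-handed (so a half turn about z gives the same grasp; the last joint's range is limited). The gripper opens to 85 mm and grips with 20 to 120 N. Pads are 22 mm wide; open, the fingers measure 114 mm over their backs; the gripper's body (76 mm by 85 mm) begins 54 mm behind the grasp point. The pads swing forward as they close: fully open they stand 13 mm farther back than shut.
Start: joints at [1.141, 0.259, 0.021, 1.334, 0, 1.418], TCP at [0.15, 0.529, 0.245] pointing down, gripper open.
Joint ranges: [-3.04, 3.04], [-0.91, 1.82], [-1.04, 1.36], [-1.92, 1.95], [-1.52, 1.45], [-3.14, 3.14]. Speed limits (rad/s): [2.22, 2.22, 2.79, 3.14, 3.14, 3.14].

## Interface

Orientations are given as a unit quaternion [w, x, y, z].
In Python, from cell import sense, optics, bot gives the robot as it stands. The module is installed in compiled form; this text tells all that it offers.
- The arm moves only by the shell command python3 -m inch 'ROWS' [OPENING]. ROWS is JSON, a list of rows, each a list of 2 entries, a list of its own where there are three numbers: the shift along the tool's x, y, z in m, then the turn about the tool's z in rad. A call has 1 to 20 rows; each row shifts and turns the pose as measured when the row begins, along the tool's axes as they then stand; what a row does not reach is not made up. A row lasts 1/10 s, in which the tool goes at most 50 mm and 8.59 degrees, less where a joint would pass 70% of its speed; a pose out of reach is approached as far as the arm can. A call with a gripper value outside its range is refused whole. OPENING is the finger opening in m, from 0 to 0.0854, set as the call begins (- or left out, the last holds). The fingers move at their own pace and stop on an object; the grip force is fixed at half the most. Time passes only in rows, so rows that do not move let the fingers close. It gives the time, the measured TCP pose, the force and the opening at its end, in the units of the state.
- sense(): the state, without advancing time (a new reading comes with each control period).
- optics.camera(name): name is "scene" or "side" or "wrist"; returns a dict with "img" (400x640x3 uint8, blue, green, red), "intrinsics" (3x3 intrinsics, pixels), "world_to_cam" (4x4, takes a point from world to camera coordinates); the wrist camera has in their place "tool_from_camera" (4x4, takes a point from camera to tool coordinates, whose origin is the TCP and whose axes are the tool frame's). Camera axes: x right, y down, z forward; pixel columns grow to the right and rows downward; lengths in m; the calibration is good to about 2 mm. A picture is of the moment at which its call begins: read the wrist's pose just before it. There is no depth.
- bot.hand_in(): hands the job in, once; it reports no verdict.
The state is a dict: "clock": time; "joint_positions": joint angles; "qvel": joint speeds; "joint_torque": joint torques, N m; "position": TCP position; "tcp_rot": TCP orientation; "force": force on the tool from outside, world axes, zero at the start; "wrist_torque": the same for the moment, N m; "opening": opening from 0.0 (shut) to 1.0 (fully open).
Only numpy, scipy, OpenCV 4.12 (cv2) and the standard library are available. Lean on these libraries where they do the work, as an engineer would, in place of code of your own. Each camera call takes 0.05 s, during which the arm holds its last target. There are 200 camera calls.

## Task

Draw the aluminium bar out of the wooden stock holder, and feed it tapered nose first into the mouth of the feeder's tube, pushing the bar already in there ahead of it, until it is fully home with its tail flush with the mouth. Then turn the flywheel clockwise through exactly one revolution, so that the front bar is delivered onto the side shelf and the handle stops back at the brass pointer; let go, and leave the other things on the bench where they are.

Things in the scene. Friction and masses are not known exactly. Their poses are not given: they have to be found in the camera images.
- feeder: Hand-cranked bar feeder fixed to the bench; origin on the bench under it, z up. Base plate 12 mm thick, local x -172 to 172, y -142 to 108 mm. A square tube runs along local y at x = -60 mm from its mouth (y = 100) to its closed end (y = -100). A grey gearbox 90 mm high stands at x -10 to 140, y -140 to 10 mm; the flywheel lies flat on top of it.
- shelf (a point): Level side shelf, 30 mm above the bench, where bars are delivered: this point is at feeder x = -115, y = -50 mm; it runs from the tube to a lip at x = -150 mm. The 108 mm of the tube nearest the closed end is the pocket: its -x side is open to this shelf, its +x side is closed by the ram, which the flywheel drives.
- mouth (a point): Centre of the tube's mouth, 46 mm above the bench, at feeder x = -60, y = +100 mm. Bars enter along the feeder's -y. The tube is 32 mm wide inside, its floor 30 mm and its roof's underside 62.5 mm above the bench; outside 44 mm wide, top at 68.5 mm, with a 16 mm slot along the roof.
- hub (a point): Point on the flywheel's vertical axis, at the top face of the wheel (112 mm above the bench; feeder local x = +55, y = -50 mm). The wheel is a steel disc of 160 mm diameter.
- handle (a point): Middle of the flywheel's upright wooden handle, 145 mm above the bench: 26 mm diameter, from 115 to 170 mm above the bench, 65 mm from the wheel's axis; it spins freely on its pin. A brass pointer stands on the gearbox just beyond the rim, on the feeder's -y side of the axis; at wheel reading 0 the handle is at it.
- wheel (a joint): Flywheel angle, rad: 0 with the handle at the brass pointer, growing clockwise seen from above; one revolution is 6.283. Starts within 0.15 of 0, turns with slight friction (about 2.5 N at the handle), stays where left, can be overturned (stops at -0.4 and 7.5). One revolution drives the ram 50 mm across the pocket to the shelf (furthest at half a turn) and back.
- tube_bar: Aluminium bar lying in the tube, same as rack_bar, tapered nose towards the closed end. Origin: centre of its underside; when fully home it lies at feeder y = -50 mm, in the pocket. The ram moves it onto the shelf, to about feeder x = -108 mm.
- tube_bar_nose (a point): Centre of the tip of that bar's tapered nose (on the bar's axis).
- rack_bar: Loose aluminium bar, 100 mm long, 28 x 28 mm, about 0.2 kg. Origin: centre of its underside; length along local y, nose at -y. The last 14 mm at the nose is a cone (16 mm across at the tip); the tail is square. Starts lying in the holder's pocket, 30 mm above the bench, with about 45 mm of its nose end sticking out.
- rack_bar_nose (a point): Centre of the tip of its tapered nose, 14 mm above its underside, local y = -50 mm. When fully home it lies at feeder y = 0.
- rack_bar_tail (a point): Centre of its square tail face, 14 mm above its underside, local y = +50 mm. When fully home it is flush with the tube's mouth.
- holder: Wooden stock holder fixed to the bench, 130 (x) x 80 (y) x 72 mm high; origin at the centre of its underside. One roofed pocket, 34 mm wide and 36 mm high, floor 30 mm above the bench, opens on its local -y face; the bar can only be drawn straight out along local -y. The bench between holder and tube mouth is clear.
- hammer: Bystander: hammer 220 mm long.
- screwdriver: Bystander: screwdriver 180 mm long.
- beaker: Bystander: clear plastic cup 95 mm high, 66 mm wide.
- flux: Bystander: brown bottle 130 mm high, 60 mm wide.
- red_bin: Bystander: open parts bin 130 x 100 x 70 mm.
- brush: Bystander: brush 170 mm long.
Things that resemble listed ones, but are neither listed nor needed, are in the scene too. What is shaped like the rack_bar but blue or turquoise is not meant.

How it is judged:
By the outcome, as a careful person would: the job done as asked, in the order asked, and still so for the second after the job is handed in, with the robot touching nothing.
It also fails if it takes over 72 s, if anything falls off the work surface, if the arm or the gripper's body presses on something with over 40 N, if the wrist force passes 120 N, or if a joint passes its speed limit or range.

## Working session

There is one attempt and no reset: what is moved stays moved. The work goes in short steps, Python scripts to look and compute and a shell command to move; the robot and the scene stay as the last step left them, time stands still between calls to the robot, and variables do not carry over. Pictures are saved under pics/ and viewed, about 8 in all and at most 12, crops included, and the job is handed in when it is done.

```bash
mkdir -p pics
cat > h.py <<'E'
import numpy as np, cv2
from scipy.spatial.transform import Rotation as R
from cell import sense, optics, bot
def T():
    s=sense(); q=s["tcp_rot"]; M=np.eye(4); M[:3,:3]=R.from_quat([q[1],q[2],q[3],q[0]]).as_matrix(); M[:3,3]=s["position"]; return M
def cam(n):
    t=T(); c=optics.camera(n); c2w=t@np.array(c["tool_from_camera"]) if n=="wrist" else np.linalg.inv(np.array(c["world_to_cam"]))
    return c["img"],np.array(c["intrinsics"]),c2w
def ray(K,c2w,uv,z):
    d=c2w[:3,:3]@np.linalg.inv(K)@[uv[0],uv[1],1]; o=c2w[:3,3]; return o+d*(z-o[2])/d[2]
def proj(K,c2w,p):
    q=np.linalg.inv(c2w)@np.r_[p,1]; u=K@q[:3]; return u[:2]/u[2]
def save(n,f):
    im,K,c=cam(n); cv2.imwrite(f"pics/{f}.png",im); np.savez(f"pics/{f}.npz",im=im,K=K,c=c); return im,K,c
def load(f):
    d=np.load(f"pics/{f}.npz"); return d["im"],d["K"],d["c"]
E
python3 - <<'E'
from h import *
s=sense(); print(s)
for n in("scene","side","wrist"):
    im,K,c=save(n,n+"0"); print(n,K.tolist(),c.round(3).tolist())
E
```

```text
{'clock': 0.0, 'joint_positions': array([ 1.14141908e+00,  2.59224421e-01,  2.07543994e-02,  1.33369522e+00,
       -4.56185091e-06,  1.41818615e+00]), 'qvel': array([-0.00174122, -0.00177387, -0.00066787, -0.00112865, -0.0006311 ,
        0.0007645 ]), 'joint_torque': array([ 5.75637841e-04, -5.55645561e+01,  3.44525635e+01,  1.37606220e-02,
       -3.68405654e-05, -1.41762911e-05]), 'position': array([0.15018764, 0.52882691, 0.24464575]), 'tcp_rot': array([ 3.26788556e-04,  7.97886766e-01,  6.02806968e-01, -6.01413415e-04]), 'force': array([-0.17792245,  0.59747714,  0.07174699]), 'wrist_torque': array([ 0.01543918,  0.01944293, -0.05545944]), 'opening': 1.0004440087213058}
scene [[379.2530421135189, 0.0, 327.20048875939244], [0.0, 379.2530421135189, 192.90134483153886], [0.0, 0.0, 1.0]] [[-0.644, 0.573, -0.507, 1.254], [0.765, 0.471, -0.439, 0.623], [-0.013, -0.671, -0.742, 1.134], [0.0, 0.0, 0.0, 1.0]]
side [[431.50317610818365, 0.0, 321.34850798292433], [0.0, 431.50317610818365, 191.87263741327263], [0.0, 0.0, 1.0]] [[0.991, -0.086, 0.099, 0.456], [-0.131, -0.695, 0.707, -0.831], [0.008, -0.714, -0.701, 0.958], [0.0, 0.0, 0.0, 1.0]]
wrist [[277.0002858313613, 0.0, 320.33639433070783], [0.0, 277.0002858313613, 200.23732757458183], [0.0, 0.0, 1.0]] [[0.274, 0.914, 0.299, 0.073], [0.962, -0.26, -0.086, 0.552], [-0.001, 0.311, -0.95, 0.372], [0.0, 0.0, 0.0, 1.0]]
```

View pics/scene0.png

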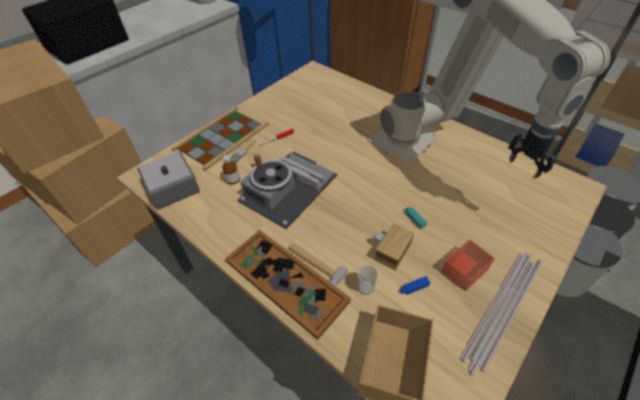

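View pics/side0.png

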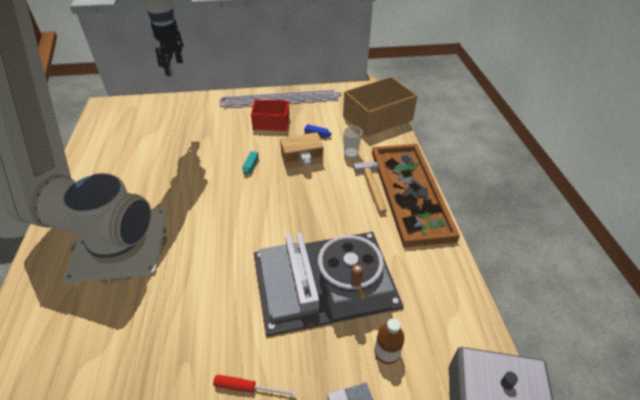

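Scene: holder at (393,245) with the grey nose at (379,238), feeder at (288,185), and the handle at (257,160). Candidates for the bar in the scene view are the grey bar in the holder (379,238), turquoise (416,217), blue (415,285), the long rods (505,310) and the hammer head (338,273). By the description it's the grey one in the holder. I'll check that in a close crop.

Run:
```python
from h import *
a,_,_=load("side0"); b,_,_=load("scene0")
f=lambda im,x,y,w,h,s:cv2.resize(im[y:y+h,x:x+w],None,fx=s,fy=s,interpolation=cv2.INTER_CUBIC)
A=f(a,245,225,160,120,2.5*1); B=f(b,230,140,120,90,10/3)
C=f(a,260,120,80,60,5); D=f(b,360,215,80,60,5)
cv2.imwrite("pics/crop1.png",np.vstack([np.hstack([A,B]),np.hstack([C,D])]))
```

```text
(no output)
```

View pics/crop1.png

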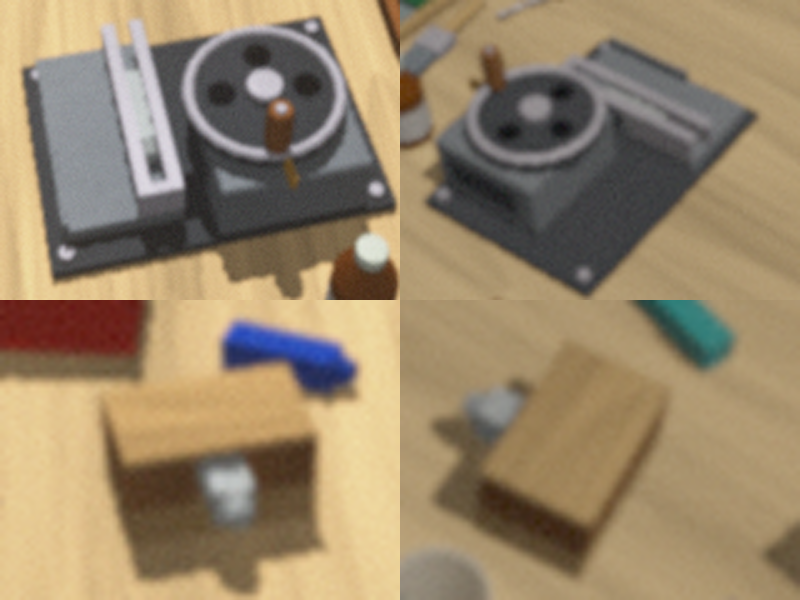

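```bash
cat > fit.py <<'E'
from h import *
def fit(loc,P):
    a,b=loc-loc.mean(0),P-P.mean(0); H=a.T@b; th=np.arctan2(H[0,1]-H[1,0],H[0,0]+H[1,1]); c,s=np.cos(th),np.sin(th); M=np.array([[c,-s],[s,c]])
    t=P.mean(0)-M@loc.mean(0); return t,th,(P-(loc@M.T+t))
E
python3 - <<'E'
from fit import *
_,Ka,ca=load("side0");_,Kb,cb=load("scene0")
F=np.array([[-172,108],[-172,-142],[172,-142],[172,108]])/1e3
H=np.array([[-65,-40],[65,-40],[65,40],[-65,40]])/1e3
go=lambda n,loc,px,K,c,z:print(n,*[np.round(v,4).tolist() for v in fit(loc,np.array([ray(K,c,p,z)[:2] for p in px]))])
A=lambda p:np.array(p)/2.5+[245,225]; C=lambda p:(np.array(p)-[0,300])/5+[260,120]
B=lambda p:(np.array(p)-[400,0])*.3+[230,140]; D=lambda p:(np.array(p)-[400,300])/5+[360,215]
go("feeder side",F,A([(25,67),(57,278),(395,207),(327,17)]),Ka,ca,.012)
go("feeder scene",F[[1,2,3,0]][1:3],B([(428,200),(588,293),])[0:2],Kb,cb,.012)
go("holder side",H,C([(128,465),(317,435),(283,365),(103,397)]),Ka,ca,.072)
go("holder scene",H,D([(567,343),(483,475),(588,530),(667,390)])[[0,1,2,3]],Kb,cb,.072)
print("hub side",ray(Ka,ca,A((265,84)),.112),"scene",ray(Kb,cb,B((536,107)),.112))
print("handle top side",ray(Ka,ca,A((281,108)),.17),"scene",ray(Kb,cb,B((491,52)),.17))
print("nose tip side",ray(Ka,ca,C((232,497)),.044))
E
```

```text
feeder side [0.5583, -0.1799] 0.0847 [[0.0006, 0.0002], [0.0036, -0.0018], [-0.0063, 0.0016], [0.0021, -0.0]]
feeder scene [0.5533, -0.1653] 0.0912 [[-0.0003, 0.0035], [0.0003, -0.0035]]
holder side [0.5462, 0.2999] 0.1493 [[0.0018, 0.0034], [-0.0016, -0.0001], [-0.0025, -0.001], [0.0023, -0.0024]]
holder scene [0.5504, 0.3143] 0.1378 [[-0.0005, 0.0015], [-0.0015, 0.0017], [0.001, -0.0008], [0.001, -0.0024]]
hub side [ 0.6162014  -0.21491612  0.112     ] scene [ 0.60959151 -0.21860416  0.112     ]
handle top side [ 0.61457103 -0.28471007  0.17      ] scene [ 0.61646635 -0.27418015  0.17      ]
nose tip side [0.55594377 0.24730985 0.044     ]
```

```bash
python3 -m inch '[[[0,0,0],0.144],[[0,0,0],0.144],[[0,0,0],0.144],[[0,0,0],0.144],[[0,0,0],0.144],[[0,0,0],0.144],[[0,0,0],0.144],[[0,0,0],0.144]]'; python3 -m inch '[[[0.036,0.034,0.005],0],[[0.036,0.034,0.005],0],[[0.036,0.034,0.005],0],[[0.036,0.034,0.005],0],[[0.036,0.034,0.005],0],[[0.036,0.034,0.005],0],[[0.036,0.034,0.005],0],[[0.036,0.034,0.005],0],[[0.036,0.034,0.005],0],[[0.036,0.034,0.005],0],[[0,0,0],0]]'
python3 - <<'E'
from h import *
t=T(); print(t.round(4)); save("wrist","w1")
E
```

```text
clock: 0.95
position: [0.1498, 0.528, 0.2425]
tcp_rot: [0.003, 0.999, 0.05, -0.001]
force: [0.6, 0.2, -0.0]
opening: 1.006
clock: 2.05
position: [0.544, 0.2184, 0.1889]
tcp_rot: [0.003, 0.999, 0.048, -0.003]
force: [0.3, 1.0, -0.3]
opening: 1.001
[[ 0.9953  0.0964 -0.0048  0.544 ]
 [ 0.0964 -0.9953 -0.0058  0.2184]
 [-0.0054  0.0053 -1.      0.1889]
 [ 0.      0.      0.      1.    ]]
```

View pics/w1.png

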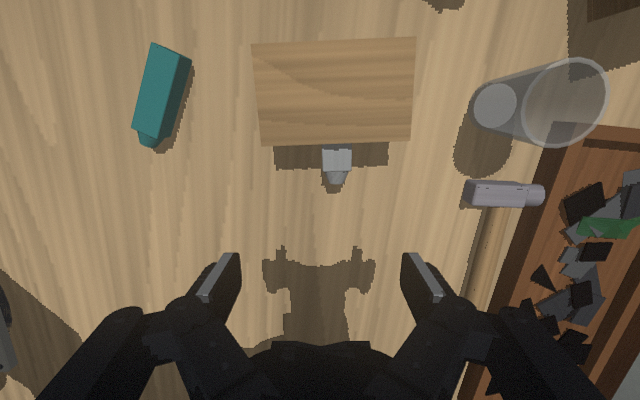

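The wrist view shows the grey bar sticking out of the holder: top edges at u≈322–352, nose tip at (335,184), holder front edge (262,146)–(410,139). Turquoise lies well to the left.

Run:
```python
from fit import *
im,K,c=load("w1")
H=np.array([[-65,-40],[65,-40],[65,40],[-65,40]])/1e3
P=np.array([ray(K,c,p,.072)[:2] for p in [(262,146),(410,139),(416,37),(251,44)]])
print([np.round(v,4).tolist() for v in fit(H,P)])
l,r=ray(K,c,(322,169),.058),ray(K,c,(352.5,168),.058); print(l,r,(l+r)/2,np.linalg.norm(l-r))
print("tip",ray(K,c,(335,184),.04))
t=T(); tgt=(l+r)/2
print("yaw",np.arctan2(t[1,0],t[0,0]))
```

```text
[[0.5459, 0.3113], 0.1375, [[0.0007, 0.0006], [-0.0009, 0.001], [-0.0006, -0.0012], [0.0008, -0.0003]]]
[0.54211162 0.24510871 0.058     ] [0.57071052 0.24884356 0.058     ] [0.55641107 0.24697613 0.058     ] 0.028841736815728172
tip [0.55735969 0.22697101 0.04      ]
yaw 0.09732601708579378
```

```bash
python3 -m inch '[[[0,0,0],-0.04],[[0.008,-0.017,0.02],0],[[0.008,-0.017,0.03],0],[[0,0,0.03],0],[[0,0,0],0]]' 0.06
python3 - <<'E'
from h import *
t=T(); print(t.round(4)); 
H=np.array([.5459,.3113,0]); th=.1375; Rh=R.from_euler('z',th).as_matrix()
tgt=np.r_[(H+Rh@[.0014,-.057,0])[:2],.050]
print("delta tool",t[:3,:3].T@(tgt-t[:3,3]),"dyaw turn",np.arctan2(t[1,0],t[0,0])-th)
E
```

```text
clock: 2.6
position: [0.5504, 0.2584, 0.1077]
tcp_rot: [0.002, 0.998, 0.07, -0.003]
force: [-0.1, -0.4, 0.4]
opening: 0.704
[[ 0.9902  0.1393 -0.0059  0.5504]
 [ 0.1393 -0.9902 -0.0042  0.2584]
 [-0.0064  0.0033 -1.      0.1077]
 [ 0.      0.      0.      1.    ]]
delta tool [0.0045219  0.00381703 0.0577277 ] dyaw turn 0.0022631142627297374
```

```bash
python3 -m inch '[[[0.0045,0.004,0],0],[[0,0,0.03],0],[[0,0,0.02],0],[[0,0,0.007],0],[[0,0,0],0]]'; python3 -m inch '[[[0,0,0],0],[[0,0,0],0],[[0,0,0],0],[[0,0,0],0],[[0,0,0],0]]' 0.02
python3 - <<'E'
from h import *
print(T().round(4)); im,K,c=save("wrist","w2")
E
```

```text
clock: 3.1
position: [0.5577, 0.2565, 0.0574]
tcp_rot: [0.001, 0.997, 0.071, 0.001]
force: [0.5, 0.1, -0.1]
opening: 0.699
clock: 3.6
position: [0.5565, 0.2558, 0.0622]
tcp_rot: [0.001, 0.997, 0.071, 0.001]
force: [-0.7, -0.5, -2.2]
opening: 0.306
[[ 0.9899  0.1418  0.0024  0.5565]
 [ 0.1418 -0.9899 -0.0021  0.2558]
 [ 0.002   0.0024 -1.      0.0622]
 [ 0.      0.      0.      1.    ]]
```

View pics/w2.png

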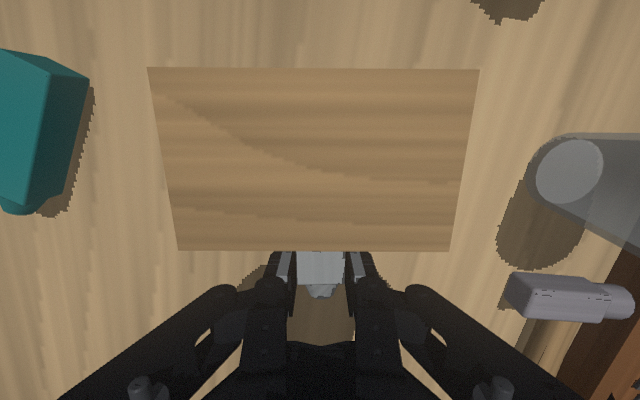

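The bar is between the pads at (320,270), but the tool sits about 12 mm too high. I'll reopen, lower and regrip.

```bash
python3 -m inch '[[[0,0,0],0],[[0,0,0],0],[[0,0,0],0]]' 0.05;  python3 -m inch '[[[0,0,0.008],0],[[0,0,0],0]]'; python3 -m inch '[[[0,0,0],0],[[0,0,0],0]]'
```

```text
clock: 3.95
position: [0.5578, 0.2561, 0.0634]
tcp_rot: [0.001, 0.997, 0.071, 0.003]
force: [-1.1, -0.2, -0.3]
opening: 0.585
clock: 4.15
position: [0.5582, 0.2562, 0.055]
tcp_rot: [0.001, 0.997, 0.071, 0.003]
force: [0.3, -0.4, 0.0]
opening: 0.585
clock: 4.35
position: [0.558, 0.2562, 0.0545]
tcp_rot: [0.001, 0.997, 0.071, 0.003]
force: [0.5, 0.0, 0.4]
opening: 0.583
```

```bash
python3 -m inch '[[[-0.002,0,0.005],0],[[0,0,0],0]]';  python3 -m inch '[[[0,0,0],0],[[0,0,0],0],[[0,0,0],0],[[0,0,0],0],[[0,0,0],0]]' 0.02
```

```text
clock: 4.55
position: [0.5559, 0.2558, 0.0491]
tcp_rot: [0.001, 0.997, 0.071, 0.003]
force: [-0.6, -0.5, -0.8]
opening: 0.583
clock: 5.05
position: [0.5557, 0.2558, 0.0492]
tcp_rot: [0.001, 0.997, 0.071, 0.003]
force: [-0.6, 0.1, -0.6]
opening: 0.314
```

```bash
python3 -m inch '[[[0,0.01,0],0],[[0,0.015,0],0],[[0,0.02,0],0],[[0,0.02,0],0],[[0,0.02,0],0],[[0,0.02,0],0],[[0,0,0],0]]'
```

```text
clock: 5.75
position: [0.5711, 0.1424, 0.0487]
tcp_rot: [0.001, 0.997, 0.071, 0.002]
force: [-0.1, 0.3, -1.7]
opening: 0.313
```

```bash
python3 -m inch '[[[0,0.03,0],0.055],[[0,0,0.013],0],[[0,0,0.01],0],[[0,0,0.004],0],[[0,0,0],0]]'
```

```text
clock: 6.25
position: [0.575, 0.1095, 0.0199]
tcp_rot: [0.001, 0.999, 0.042, 0.002]
force: [0.3, 0.1, -1.5]
opening: 0.315
```

```bash
python3 -m inch '[[[0,0,0],0],[[0,0,0],0],[[0,0,0],0],[[0,0,0],0]]' 0.05;python3 -m inch '[[[0,0,-0.04],0],[[0,-0.02,-0.05],0],[[0,-0.02,-0.03],0],[[0,0,0],0],[[0,0,0],0]]'
python3 - <<'E'
from h import *
print(T().round(4)); im,K,c=save("wrist","w3")
E
```

```text
clock: 6.65
position: [0.5755, 0.1113, 0.021]
tcp_rot: [0.001, 0.999, 0.043, 0.003]
force: [-0.7, -0.4, 0.4]
opening: 0.585
clock: 7.15
position: [0.5711, 0.1526, 0.145]
tcp_rot: [0.001, 0.999, 0.043, 0.003]
force: [-0.3, -1.1, -0.5]
opening: 0.592
[[ 0.9963  0.0862  0.0054  0.5711]
 [ 0.0862 -0.9963 -0.0016  0.1526]
 [ 0.0053  0.002  -1.      0.145 ]
 [ 0.      0.      0.      1.    ]]
```

View pics/w3.png

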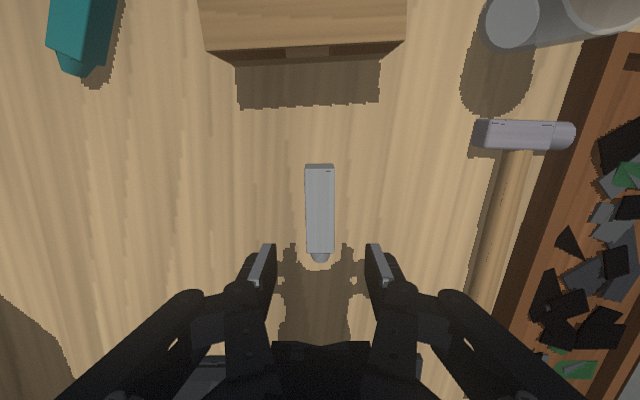

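Run:
```python
from h import *
im,K,c=load("w3"); t=T()
m=lambda a,b:(ray(K,c,a,.028)+ray(K,c,b,.028))/2
a=m((304.5,170),(334,169.5)); b=m((306,254),(332.5,253.5)); print(a,b,np.linalg.norm(a-b))
d=(a-b)/np.linalg.norm(a-b); yaw=np.arctan2(-d[0],d[1]); print("bar yaw",yaw)
g=a-d*.0145; g[2]=.020
print("grip delta tool",t[:3,:3].T@(g-t[:3,3]))
```

```text
[0.56809571 0.18186462 0.028     ] [0.57520825 0.09744703 0.028     ] 0.08471669542709491
bar yaw 0.0840557715749722
grip delta tool [-0.00124479 -0.01525139  0.12489531]
```

```bash
python3 -m inch '[[[-0.001,-0.015,0.03],0],[[0,0,0.04],0],[[0,0,0.03],0],[[0,0,0.015],0],[[0,0,0],0]]'; python3 -m inch '[[[0,0,0.003],0],[[0,0,0],0]]'
```

```text
clock: 7.7
position: [0.5673, 0.1648, 0.0213]
tcp_rot: [0.001, 0.999, 0.042, 0.0]
force: [-0.6, -0.1, -1.0]
opening: 0.585
clock: 7.9
position: [0.5668, 0.164, 0.0174]
tcp_rot: [0.001, 0.999, 0.041, -0.001]
force: [0.5, 0.0, 0.9]
opening: 0.588
```

```bash
python3 -m inch '[[[0,0,-0.05],0],[[0,0,-0.05],0],[[0,0,-0.05],0],[[-0.007,0.04,-0.012],0],[[-0.007,0.04,-0.012],0],[[-0.007,0.04,-0.012],0],[[-0.007,0.04,-0.012],0],[[-0.007,0.04,-0.012],0],[[-0.007,0.04,-0.012],0],[[-0.007,0.04,-0.012],0],[[-0.007,0.04,-0.012],0],[[0,0.03,0],0],[[0,0,0],0],[[0,0,0],0]]'
python3 - <<'E'
from h import *
print(T().round(4)); im,K,c=save("wrist","w4")
E
```

```text
clock: 9.3
position: [0.539, -0.2036, 0.2894]
tcp_rot: [0.006, 0.999, 0.042, 0.011]
force: [0.2, -0.2, -0.4]
opening: 0.584
[[ 0.9963  0.0832  0.0221  0.539 ]
 [ 0.0835 -0.9964 -0.0116 -0.2036]
 [ 0.021   0.0134 -0.9997  0.2894]
 [ 0.      0.      0.      1.    ]]
```

View pics/w4.png

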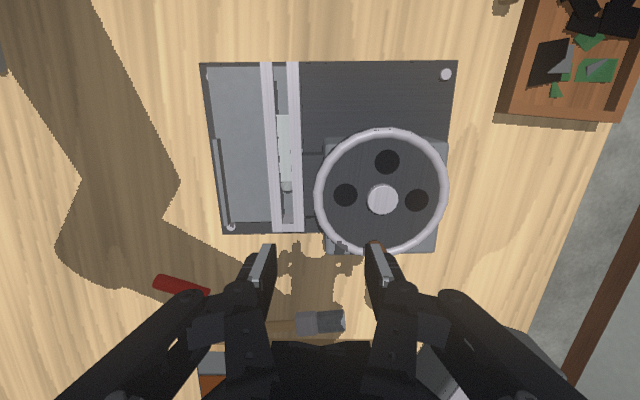

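The feeder seen from above: tube mouth edge (260,63)–(299,61), tube bar visible in the slot with its nose at about (287,187), hub (382,199), handle at about (376,245) behind a finger.

Run:
```python
from fit import *
im,K,c=load("w4")
q=lambda p,z:ray(K,c,p,z)[:2]
P=np.array([q((199,63),.012),q((458,60),.012),q((224,234),.012),q((260.5,62.5),.0685),q((299.5,61.5),.0685),q((275,231.5),.0685),q((303,230),.0685),q((382,199),.114)])
L=np.array([[-172,108],[172,108],[-172,-142],[-82,100],[-38,100],[-82,-104],[-38,-104],[55,-50]])/1e3
for idx in ([0,1,2],[3,4],[0,1,2,3,4,7]):
    print(idx,[np.round(v,4).tolist() for v in fit(L[idx],P[idx])])
print(P.round(4).tolist())
t,th,_=fit(L[[0,1,2,3,4,7]],P[[0,1,2,3,4,7]]); M=R.from_euler('z',th).as_matrix()[:2,:2]
print("tube axis yaw", [np.arctan2(-(P[i]-P[j])[0],(P[i]-P[j])[1]) for i,j in((3,5),(4,6))])
print("mouth",t+M@[-.06,.1],"end",t+M@[-.06,-.1],"hub",t+M@[.055,-.05]); print("handle top",q((376,243),.17))
s=sense();print(s["joint_positions"])
```

```text
[0, 1, 2] [[0.5565, -0.1714], 0.0967, [[0.0005, -0.001], [-0.002, -0.0015], [0.0016, 0.0025]]]
[3, 4] [[0.5579, -0.1712], 0.1087, [[-0.0, -0.0], [0.0, 0.0]]]
[0, 1, 2, 3, 4, 7] [[0.5564, -0.1719], 0.0955, [[0.0005, -0.0007], [-0.0021, -0.0008], [0.0019, 0.0028], [0.0003, -0.0006], [0.0002, 0.0], [-0.0007, -0.0007]]]
[[0.3754, -0.0815], [0.7152, -0.0488], [0.4006, -0.3269], [0.4655, -0.0807], [0.5093, -0.0759], [0.488, -0.2893], [0.5262, -0.2843], [0.6152, -0.2171]]
tube axis yaw [np.float64(0.10754747492456969), np.float64(0.08125759883104965)]
mouth [ 0.48714889 -0.07806041] end [ 0.50622464 -0.27714862] hub [ 0.61593143 -0.21640801]
handle top [ 0.60040478 -0.24565744]
[-5.06507407e-01  2.79727709e-01  1.61634878e-01  1.42770221e+00
  3.24473792e-04  9.80253202e-01]
```

```bash
python3 -m inch '[[[0.007,-0.046,0.012],0],[[0.007,-0.046,0.012],0],[[0.007,-0.046,0.012],0],[[0.007,-0.046,0.012],0],[[0.007,-0.046,0.012],0],[[0.007,-0.046,0.012],0],[[0.007,-0.045,0.012],0],[[0.007,-0.04,0.012],0],[[0,0,0.04],0],[[0,0,0],0],[[0,0,0],0]]'
python3 - <<'E'
from h import *
t=T(); print(t.round(4)); print(t[:3,:3].T@(np.array([.5668,.1665,.019])-t[:3,3]))
E
```

```text
clock: 10.45
position: [0.562, 0.1836, 0.1496]
tcp_rot: [0.006, 0.999, 0.049, 0.014]
force: [-0.1, -0.4, -0.0]
opening: 0.583
[[ 0.9948  0.0978  0.0287  0.562 ]
 [ 0.0982 -0.9951 -0.0113  0.1836]
 [ 0.0275  0.0141 -0.9995  0.1496]
 [ 0.      0.      0.      1.    ]]
[-0.00052618  0.01560322  0.13089379]
```

```bash
python3 -m inch '[[[0,0.008,0.03],0],[[0,0.008,0.03],0],[[0,0,0.03],0],[[0,0,0.02],0],[[0,0,0.01],0],[[0,0,0],0],[[0,0,0],0]]'
python3 - <<'E'
from h import *
t=T(); print(t.round(4)); print(t[:3,:3].T@(np.array([.5668,.1665,.019])-t[:3,3]))
E
```

```text
clock: 11.15
position: [0.5741, 0.164, 0.0411]
tcp_rot: [0.005, 0.999, 0.047, 0.023]
force: [0.4, 0.0, 0.5]
opening: 0.581
[[ 0.9945  0.0935  0.0469  0.5741]
 [ 0.094  -0.9955 -0.0088  0.164 ]
 [ 0.0459  0.0131 -0.9989  0.0411]
 [ 0.      0.      0.      1.    ]]
[-0.00804958 -0.00351124  0.02169337]
```

```bash
for i in 1 2 3; do python3 -m inch '[[[0,0,0],0],[[0,0,0],0]]' >/dev/null; python3 -c "
from h import *
t=T();print(t[:3,2].round(4),t[:3,3].round(4),sense()['joint_positions'].round(4),sense()['qvel'].round(3))"; done;  python3 -m inch '[[[0,0,-0.02],0],[[0,0,0],0]]' >/dev/null; python3 -c "
from h import *
t=T();print(t[:3,2].round(4),t[:3,3].round(4),sense()['joint_positions'].round(4))"
```

```text
[ 0.0505 -0.0083 -0.9987] [0.5754 0.164  0.0438] [ 0.1448  0.4388 -0.2514  0.8317 -0.0155  1.6215] [-0.    -0.011  0.011  0.009  0.     0.001]
[ 0.0527 -0.0079 -0.9986] [0.576  0.1642 0.0453] [ 0.145   0.4371 -0.2501  0.8325 -0.0155  1.6215] [ 0.    -0.006  0.004  0.005 -0.     0.   ]
[ 0.0532 -0.0078 -0.9986] [0.5761 0.1644 0.0456] [ 0.1453  0.4367 -0.2498  0.8328 -0.0154  1.6215] [ 0.001 -0.002  0.001  0.002  0.001  0.   ]
[ 0.052  -0.008  -0.9986] [0.5748 0.1645 0.0656] [ 0.1459  0.4163 -0.2249  0.8792 -0.0155  1.6221]
```

```bash
python3 -m inch '[[[0,0,-0.05],0],[[0,0,-0.05],0],[[0,0,0],0],[[0,0,0],0],[[0,0,0],0],[[0,0,0],0]]' >/dev/null; python3 -c "
from h import *
t=T();print(t[:3,2].round(4),t[:3,3].round(4),sense()['joint_positions'].round(4))";  python3 -m inch '[[[0,0,0.02],0],[[0,0,0.02],0],[[0,0,0.02],0],[[0,0,0.02],0],[[0,0,0.005],0],[[0,0,0],0],[[0,0,0],0],[[0,0,0],0]]' >/dev/null; python3 -c "
from h import *
t=T();print(t[:3,2].round(4),t[:3,3].round(4),sense()['joint_positions'].round(4))"
```

```text
[ 0.0463 -0.0088 -0.9989] [0.5681 0.1651 0.1624] [ 0.1486  0.3368 -0.0814  1.1082 -0.0156  1.6247]
[ 0.0372 -0.0102 -0.9993] [0.5696 0.1638 0.0691] [ 0.146   0.4136 -0.2183  0.9036 -0.0155  1.6224]
```

```bash
python3 -m inch '[[[0,0,-0.05],0],[[0,0,-0.05],0],[[0,0,0],0],[[0,0,0],0],[[0,0,0],0],[[0,0,0.02],0],[[0,0,0.02],0],[[0,0,0.02],0],[[0,0,0.02],0],[[0,0,0.005],0],[[0,0,0],0],[[0,0,0],0]]' >/dev/null; python3 -c "
from h import *
t=T();print(t[:3,2].round(4),t[:3,3].round(4))";  python3 -m inch '[[[0,0,-0.05],0],[[0,0,-0.05],0],[[0,0,0],0],[[0,0,0],0],[[0,0,0],0],[[0,0,0.02],0],[[0,0,0.02],0],[[0,0,0.02],0],[[0,0,0.02],0],[[0,0,0.005],0],[[0,0,0],0],[[0,0,0],0]]' ; python3 -c "
from h import *
t=T();print(t[:3,2].round(4),t[:3,3].round(4));print(t[:3,:3].T@(np.array([.5668,.1665,.019])-t[:3,3]),np.arctan2(t[1,0],t[0,0]))"
```

```text
[ 0.0363 -0.0102 -0.9993] [0.5679 0.1638 0.0843]
clock: 15.75
position: [0.566, 0.1638, 0.1003]
tcp_rot: [0.006, 0.999, 0.047, 0.017]
force: [0.6, 0.2, 0.2]
opening: 0.586
[ 0.0346 -0.0105 -0.9993] [0.566  0.1638 0.1003]
[-0.00162169 -0.00370806  0.08122844] 0.09433478079603254
```

```bash
python3 -m inch '[[[-0.002,-0.004,0.015],0],[[0,0,0.015],0],[[0,0,0.015],0],[[0,0,0.013],0],[[0,0,0.01],0],[[0,0,0.004],0],[[0,0,0],0],[[0,0,0],0]]' >/dev/null; python3 -c "
from h import *
t=T();print(t[:3,2].round(4),t[:3,3].round(4));print(t[:3,:3].T@(np.array([.5668,.1665,.019])-t[:3,3]),np.arctan2(t[1,0],t[0,0]))"
```

```text
[ 0.0459 -0.0087 -0.9989] [0.5706 0.1678 0.0331]
[-0.00457222  0.00073425  0.01391223] 0.09444190961996483
```

```bash
python3 -m inch '[[[-0.0045,0,0.004],0],[[0,0,0.004],0],[[0,0,0.004],0],[[0,0,0.001],0],[[0,0,0],0]]' >/dev/null; python3 -c "
from h import *
t=T();print(t[:3,2].round(4),t[:3,3].round(4),sense()['force']);print(t[:3,:3].T@(np.array([.5668,.1665,.019])-t[:3,3]),np.arctan2(t[1,0],t[0,0]))"
```

```text
[ 0.0481 -0.0084 -0.9988] [0.567  0.1673 0.0203] [ 0.20247582 -0.27735812 -0.37145797]
[-0.0003003   0.00079432  0.00126626] 0.09442965635065455
```

Grip near the tail, then lift gently.

```bash
python3 -m inch '[[[0,0,0],0],[[0,0,0],0],[[0,0,0],0],[[0,0,0],0],[[0,0,0],0]]' 0.02; python3 -m inch '[[[0,0,-0.01],0],[[0,0,-0.01],0],[[0,0,-0.01],0],[[0,0,-0.01],0],[[0,0,0],0],[[0,0,0],0]]';python3 -c "
from h import *
t=T();print(t.round(4))"
```

```text
clock: 17.55
position: [0.5674, 0.1674, 0.0208]
tcp_rot: [0.005, 0.999, 0.047, 0.024]
force: [0.9, 0.4, 0.2]
opening: 0.314
clock: 18.15
position: [0.5654, 0.1678, 0.0653]
tcp_rot: [0.005, 0.999, 0.047, 0.025]
force: [-0.6, -0.1, -1.5]
opening: 0.315
[[ 0.9943  0.0938  0.0498  0.5654]
 [ 0.0943 -0.9955 -0.008   0.1678]
 [ 0.0488  0.0126 -0.9987  0.0653]
 [ 0.      0.      0.      1.    ]]
```

```bash
python3 -m inch '[[[-0.012,0.016,0],0],[[-0.012,0.016,0],0],[[-0.012,0.016,0],0],[[-0.012,0.016,0],0],[[-0.012,0.016,0],0],[[-0.012,0.016,0],0],[[-0.012,0.016,0],0],[[-0.009,0.01,0],0],[[0,0,0],0],[[0,0,0],0],[[0,0,0],0]]';cat > ins.py <<'E'
from h import *
t=T();print(t.round(4)); y=.0945; d=np.array([np.sin(y),-np.cos(y),0]); m=np.array([.4872,-.078,0])
g=m-d*.1; g[2]=.052; print("to TCP at 100 before mouth:",t[:3,:3].T@(g-t[:3,3]),"turn",np.arctan2(t[1,0],t[0,0])-y, "TCP before mouth",(m-t[:3,3])@d,"lateral(+x)",(t[:3,3]-m)@[np.cos(y),np.sin(y),0], sense()["force"].round(1))
E
python3 ins.py
```

```text
clock: 19.25
position: [0.4807, 0.034, 0.06]
tcp_rot: [0.005, 0.999, 0.048, 0.024]
force: [-0.3, 0.6, -2.1]
opening: 0.31
[[ 0.9943  0.0948  0.0479  0.4807]
 [ 0.0952 -0.9954 -0.0072  0.034 ]
 [ 0.047   0.0117 -0.9988  0.06  ]
 [ 0.      0.      0.      1.    ]]
to TCP at 100 before mouth: [-0.00444167  0.01202993  0.00789487] turn 0.0009527905148923044 TCP before mouth 0.11212549165106125 lateral(+x) 0.0040608828941483014 [-0.3  0.6 -2.1]
```

```bash
python3 -m inch '[[[-0.0045,0,0.004],0],[[0,0,0.003],0],[[0,0,0],0],[[0,0,0],0]]';python3 ins.py
python3 - <<'E'
from h import *
f=lambda im,x,y,w,h,s:cv2.resize(im[y:y+h,x:x+w],None,fx=s,fy=s,interpolation=cv2.INTER_CUBIC)
a,_,_=save("side","s5"); b,_,_=save("scene","c5"); w,_,_=save("wrist","w5")
cv2.imwrite("pics/c5.png",np.vstack([np.hstack([f(a,240,180,100,75,4),f(b,260,130,100,75,4)]),f(w,120,100,400,150,2)]))
E
```

```text
clock: 19.65
position: [0.4769, 0.035, 0.0518]
tcp_rot: [0.005, 0.999, 0.049, 0.024]
force: [-0.1, 0.4, -2.1]
opening: 0.313
[[ 0.9941  0.0971  0.0478  0.4769]
 [ 0.0976 -0.9952 -0.0068  0.035 ]
 [ 0.0469  0.0114 -0.9988  0.0518]
 [ 0.      0.      0.      1.    ]]
to TCP at 100 before mouth: [-0.00041422  0.01345115 -0.00010337] turn 0.0033149870235451573 TCP before mouth 0.11345043689313555 lateral(+x) 0.0003812369521548577 [-0.1  0.4 -2.1]
```

View pics/c5.png

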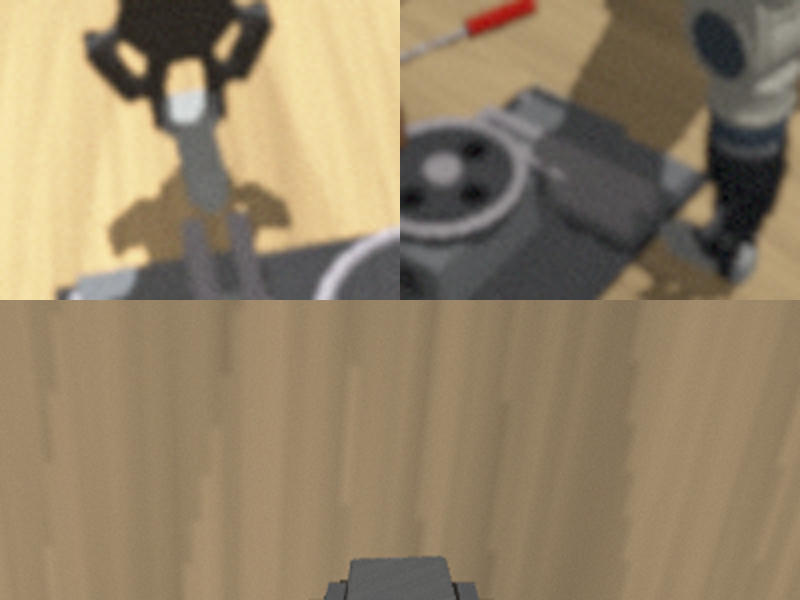

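The bar's tip (side crop ~(210,205)) lines up with the tube's two roof rails. Inserting now.

```bash
python3 -m inch '[[[0,0.01,0],0],[[0,0.01,0],0],[[0,0.01,0],0],[[0,0,0],0],[[0,0,0],0]]';python3 ins.py|tail -1
```

```text
clock: 20.3
position: [0.4806, 0.0014, 0.0527]
tcp_rot: [0.005, 0.999, 0.048, 0.024]
force: [-0.2, 0.1, -1.8]
opening: 0.318
to TCP at 100 before mouth: [-0.00090914 -0.02032967  0.00037172] turn 0.0020578351473047735 TCP before mouth 0.07967811458731996 lateral(+x) 0.0009203000611908586 [-0.2  0.1 -1.8]
```

```bash
python3 -m inch '[[[-0.001,0.008,0],0],[[0,0.01,0],0],[[0,0,0],0],[[0,0,0],0]]';python3 ins.py|tail -1
```

```text
clock: 20.7
position: [0.4788, -0.0118, 0.0522]
tcp_rot: [-0.003, 0.998, 0.051, 0.023]
force: [0.2, -0.4, -2.4]
opening: 0.311
to TCP at 100 before mouth: [ 0.00230606 -0.03324067  0.00035796] turn 0.007275822490115019 TCP before mouth 0.06674249205156937 lateral(+x) -0.0020739790207345457 [ 0.2 -0.4 -2.4]
```

```bash
python3 -m inch '[[[0.001,0.004,0],0.005],[[0,0.004,0],0]]';python3 ins.py|tail -1;python3 -m inch '[[[0,0,0],0]]';python3 ins.py
python3 - <<'E'
from h import *
f=lambda im,x,y,w,h,s:cv2.resize(im[y:y+h,x:x+w],None,fx=s,fy=s,interpolation=cv2.INTER_CUBIC)
a,_,_=save("side","s6"); b,_,_=save("scene","c6")
cv2.imwrite("pics/c6.png",np.hstack([f(a,250,190,80,100,5),f(b,280,130,80,100,5)]))
E
```

```text
clock: 20.9
position: [0.4806, -0.0202, 0.0522]
tcp_rot: [-0.002, 0.999, 0.048, 0.023]
force: [-0.1, 0.3, -1.8]
opening: 0.312
to TCP at 100 before mouth: [ 0.00118339 -0.04181155  0.00032944] turn 0.0022481015390077574 TCP before mouth 0.05818525307624946 lateral(+x) -0.0010990892121624282 [-0.1  0.3 -1.8]
clock: 21.0
position: [0.4807, -0.0208, 0.0522]
tcp_rot: [-0.002, 0.999, 0.048, 0.023]
force: [-1.7, 0.9, -2.4]
opening: 0.316
[[ 0.9943  0.0961  0.0456  0.4807]
 [ 0.096  -0.9954  0.0062 -0.0208]
 [ 0.0459 -0.0018 -0.9989  0.0522]
 [ 0.      0.      0.      1.    ]]
to TCP at 100 before mouth: [ 0.0011488  -0.04243079  0.00028752] turn 0.0017065763452868976 TCP before mouth 0.05756684676003261 lateral(+x) -0.001084872912779278 [-1.7  0.9 -2.4]
```

View pics/c6.png

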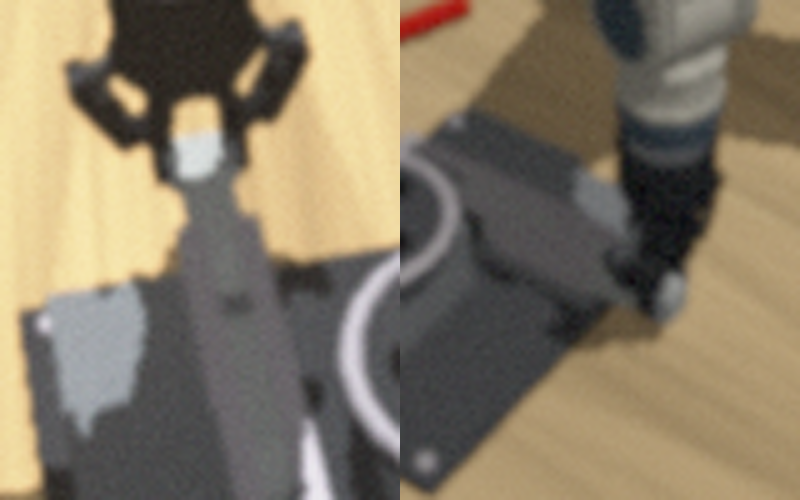

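The nose is inside the mouth and forces are only 1–2 N. I'll keep feeding.

```bash
python3 -m inch '[[[0.0005,0.006,0],0],[[0,0.006,0],0],[[0,0.006,0],0],[[0,0,0],0]]';python3 ins.py|tail -1
```

```text
clock: 21.5
position: [0.4826, -0.0398, 0.0519]
tcp_rot: [-0.002, 0.999, 0.048, 0.022]
force: [-0.9, -0.6, -2.0]
opening: 0.316
to TCP at 100 before mouth: [ 0.00114393 -0.06156247  0.00010602] turn 0.001967449549731312 TCP before mouth 0.038435313586776966 lateral(+x) -0.0010207403660365457 [-0.9 -0.6 -2. ]
```

```bash
python3 -m inch '[[[0.0005,0.006,0],0],[[0,0.006,0],0],[[0,0.006,0],0],[[0,0,0],0]]';python3 ins.py|tail -1
```

```text
clock: 21.9
position: [0.4845, -0.059, 0.0518]
tcp_rot: [-0.003, 0.999, 0.048, 0.022]
force: [-2.4, -0.6, -1.0]
opening: 0.319
to TCP at 100 before mouth: [ 1.05842347e-03 -8.08727646e-02  7.73989838e-05] turn 0.0018141316091718485 TCP before mouth 0.019125612085759174 lateral(+x) -0.0009030417065006395 [-2.4 -0.6 -1. ]
```

```bash
python3 -m inch '[[[0,0,0],0],[[0,0,0],0],[[0,0,0],0],[[0,0,0],0]]' 0.05; python3 -m inch '[[[0.001,-0.02,0],0],[[0,-0.02,0],0],[[0,-0.02,0],0],[[0,-0.006,0],0],[[0,0,0],0],[[0,0,0],0]]'; python3 -m inch '[[[0,0,0],0],[[0,0,0],0],[[0,0,0],0],[[0,0,0],0]]' 0.012;python3 ins.py
python3 - <<'E'
from h import *
save("wrist","w7"); save("side","s7")
E
```

```text
clock: 22.3
position: [0.4863, -0.06, 0.0527]
tcp_rot: [-0.002, 0.999, 0.048, 0.024]
force: [0.6, -0.3, 0.0]
opening: 0.591
clock: 22.9
position: [0.4822, 0.0072, 0.0535]
tcp_rot: [-0.001, 0.999, 0.048, 0.025]
force: [0.2, 0.5, -1.0]
opening: 0.582
clock: 23.3
position: [0.4828, 0.0052, 0.0535]
tcp_rot: [-0.001, 0.999, 0.047, 0.025]
force: [-0.4, -0.5, 0.8]
opening: 0.138
[[ 0.9943  0.0941  0.0507  0.4828]
 [ 0.094  -0.9956  0.0034  0.0052]
 [ 0.0508  0.0014 -0.9987  0.0535]
 [ 0.      0.      0.      1.    ]]
to TCP at 100 before mouth: [-0.00349848 -0.01676366  0.00127915] turn -0.0002181802799564314 TCP before mouth 0.08323736480569849 lateral(+x) 0.0034241349206602582 [-0.4 -0.5  0.8]
```

View pics/w7.png

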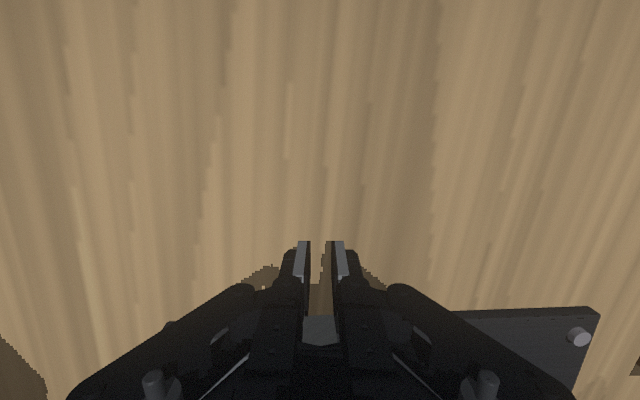

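Tail face is visible between the fingers at (320,330), centred. Now pushing with the half-closed fingers.

```bash
python3 -m inch '[[[-0.003,0.01,0.004],0],[[0,0.01,0],0],[[0,0.008,0],0],[[0,0.006,0],0],[[0,0.006,0],0],[[0,0,0],0]]'; python3 ins.py|tail -1;python3 -m inch '[[[0,0.005,0],0],[[0,0.005,0],0],[[0,0.004,0],0],[[0,0,0],0]]'; python3 ins.py|tail -1
```

```text
clock: 24.0
position: [0.4837, -0.0388, 0.0489]
tcp_rot: [-0.001, 0.999, 0.047, 0.025]
force: [0.1, -0.1, 0.1]
opening: 0.14
to TCP at 100 before mouth: [-0.00013045 -0.06063006 -0.00315014] turn -0.0006111270770308708 TCP before mouth 0.039367780028230055 lateral(+x) 0.0002512090384887061 [ 0.1 -0.1  0.1]
clock: 24.4
position: [0.485, -0.0531, 0.0489]
tcp_rot: [-0.002, 0.999, 0.047, 0.025]
force: [0.4, -0.1, -0.2]
opening: 0.14
to TCP at 100 before mouth: [ 5.08658512e-05 -7.50204316e-02 -3.05065430e-03] turn 9.513697626639672e-05 TCP before mouth 0.024981835914498082 lateral(+x) 0.00011371670186267126 [ 0.4 -0.1 -0.2]
```

```bash
for i in 1; do python3 -m inch '[[[0,0.004,0],0],[[0,0.004,0],0]]'|grep force; python3 ins.py|tail -1|grep -o 'TCP before.*'; python3 -m inch '[[[0,0.003,0],0]]'|grep force; python3 ins.py|tail -1|grep -o 'TCP before.*'; done
```

```text
force: [-0.1, 2.9, 0.0]
TCP before mouth 0.017151021710077295 lateral(+x) 1.9033739384820868e-05 [-0.1  2.9  0. ]
force: [0.0, 4.3, 0.6]
TCP before mouth 0.013976477215172102 lateral(+x) 1.0413694261359218e-05 [0.  4.3 0.6]
```

```bash
python3 -m inch '[[[0,0.002,0],0]]'|grep force; python3 ins.py|tail -1|grep -o 'TCP before.*'; python3 -m inch '[[[0,0.002,0],0]]'|grep force; python3 ins.py|tail -1|grep -o 'TCP before.*';python3 -m inch '[[[0,0.002,0],0]]'|grep force; python3 ins.py|tail -1|grep -o 'TCP before.*'
```

```text
force: [-0.9, 4.3, 1.7]
TCP before mouth 0.011708411114736432 lateral(+x) 1.8366983202822706e-05 [-0.9  4.3  1.7]
force: [-0.2, 16.8, 7.1]
TCP before mouth 0.010329409302163669 lateral(+x) -4.0341654079082216e-05 [-0.2 16.8  7.1]
force: [-0.1, 22.4, 7.6]
TCP before mouth 0.010339276565148802 lateral(+x) -3.487305048032981e-05 [-0.1 22.4  7.6]
```

```bash
python3 -m inch '[[[0,-0.01,0],0],[[0,-0.01,0],0],[[0,0,-0.03],0],[[0,0,-0.04],0],[[0,0,-0.04],0],[[0,0,-0.04],0],[[0.01,0.03,-0.03],0],[[0.01,0.03,0],0],[[0.01,0.02,0],0],[[0,0.01,0],0],[[0,0,0],0],[[0,0,0],0]]'
python3 - <<'E'
from h import *
print(T().round(4)); w,K,c=save("wrist","w8"); 
y=.0945;M=R.from_euler('z',y).as_matrix();F=np.array([.5564,-.1719,0])
u=proj(K,c,F+M@[-.06,.1,.058]);print("mouth px",u)
x0,y0=int(u[0])-60,max(0,int(u[1])-40); cr=w[y0:y0+150,x0:x0+130]; print(x0,y0)
cv2.imwrite("pics/w8c.png",np.hstack([cv2.resize(cr,None,fx=4,fy=4,interpolation=cv2.INTER_CUBIC)]))
E
```

```text
clock: 26.2
position: [0.5126, -0.1367, 0.2375]
tcp_rot: [-0.0, 0.998, 0.049, 0.024]
force: [0.6, -0.6, 0.2]
opening: 0.138
[[ 0.994   0.0985  0.0486  0.5126]
 [ 0.0984 -0.9951  0.0033 -0.1367]
 [ 0.0487  0.0015 -0.9988  0.2375]
 [ 0.      0.      0.      1.    ]]
mouth px [294.13338765 129.01202457]
234 89
```

View pics/w8c.png

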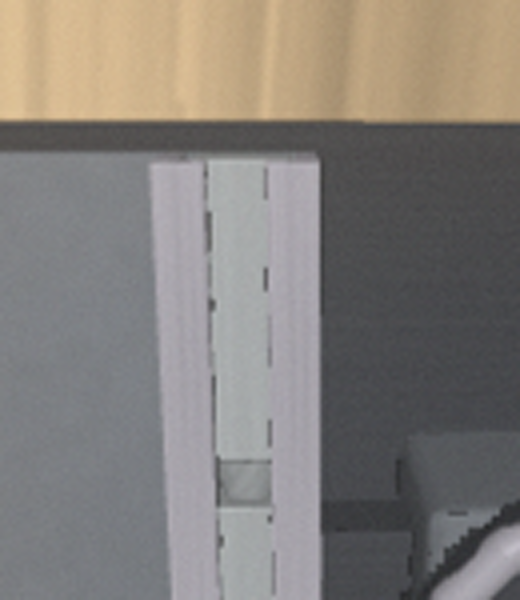

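Run:
```python
from h import *
w,K,c=load("w8"); y=.0945;M=R.from_euler('z',y).as_matrix();F=np.array([.5564,-.1719,0])
for p in([-.06,.1,.0685],[-.06,.1,.058],[-.06,.1,.03],[-.06,.095,.058],[-.06,.014,.058],[-.06,0,.058]): print(p,((proj(K,c,F+M@p)-[234,89])*4).round(1))
g=cv2.cvtColor(w,cv2.COLOR_BGR2GRAY)
for u in (279,282,292,294,296,304,308): print(u,g[122:136,u])
```

```text
[-0.06, 0.1, 0.0685] [238.9 162.8]
[-0.06, 0.1, 0.058] [240.5 160. ]
[-0.06, 0.1, 0.03] [244.4 153.5]
[-0.06, 0.095, 0.058] [241.  179.2]
[-0.06, 0.014, 0.058] [248.3 463.3]
[-0.06, 0, 0.058] [249.4 507.9]
279 [ 84  82  82  77  87 111 107 140 175 174 173 171 172 171]
282 [ 83  81  80  78  88 116 132 160 173 175 171 173 171 173]
292 [ 78  83  81  76  87 115 140 176 172 171 170 173 173 172]
294 [ 80  84  83  79  86 113 141 175 171 171 171 170 171 171]
296 [ 78  82  82  80  89 114 140 174 168 169 168 171 172 170]
304 [ 81  80  79  79  85 113 132 158 175 174 174 174 173 172]
308 [ 79  82  82  76  84 111 122 145 173 171 169 169 173 174]
```

The tail is flush at the mouth: the measured edge rows 160–162 match the predicted 160. The cone gap at rows 460–508 also matches the fully-home prediction of 463–508. Next, the handle.

```bash
python3 -m inch '[[[0.012,0.022,0.001],0],[[0.012,0.022,0.001],0],[[0.012,0.022,0.001],0],[[0.012,0.022,0.001],0],[[0.012,0.022,0.001],0],[[0.012,0.022,0.001],0],[[0.01,0.015,0],0],[[0,0,0],0],[[0,0,0],0],[[0,0,0],0]]' 0.065
cat > hd.py <<'E'
from h import *
import sys
y=.0945;M=R.from_euler('z',y).as_matrix();F=np.array([.5564,-.1719,0])
t=T(); a=float(sys.argv[1]); g=F+M@[.055-.065*np.sin(a),-.05-.065*np.cos(a),float(sys.argv[2])]
p=M.T@(t[:3,3]-F)-[.055,-.05,0]; s=sense()
print("zaxis",t[:3,2].round(3),"yaw",np.arctan2(t[1,0],t[0,0]).round(3),"pos",t[:3,3].round(4),"r",np.hypot(*p[:2]).round(4),"ang",np.arctan2(-p[0],-p[1]).round(3),"f",s["force"].round(1),"op",round(s["opening"],3),"clk",s["clock"])
print("delta tool",(t[:3,:3].T@(g-t[:3,3])).round(4))
E
python3 hd.py .1 .147
python3 - <<'E'
from h import *
for n in("side","scene"):
    im,K,c=load(n+"0"); hsv=cv2.cvtColor(im,cv2.COLOR_BGR2HSV)
    x0,y0,x1,y1=(340,255,372,290) if n=="side" else (245,145,270,175)
    s=hsv[y0:y1,x0:x1]; m=((s[...,0]<14)&(s[...,1]>90)).astype(np.uint8); n_,l,st,ce=cv2.connectedComponentsWithStats(m); k=1+np.argmax(st[1:,4]); 
    print(n,st[k],ce[k]+[x0,y0]); u=ce[k]+[x0,y0]; print(ray(K,c,u,.1425))
E
```

```text
clock: 27.25
position: [0.6087, -0.2672, 0.2341]
tcp_rot: [-0.002, 0.998, 0.054, 0.022]
force: [0.3, -0.1, 0.7]
opening: 0.758
zaxis [ 0.043  0.007 -0.999] yaw 0.108 pos [ 0.6087 -0.2672  0.2341] r 0.0512 ang 0.235 f [ 0.3 -0.1  0.7] op 0.758 clk 27.25
delta tool [0.0014 0.0152 0.0872]
side [ 11  10  12  21 142] [356.29577465 274.78169014]
[ 0.61421848 -0.28301009  0.1425    ]
scene [11 10  6 12 22] [258.54545455 161.18181818]
[ 0.61698909 -0.27266481  0.1425    ]
```

```bash
python3 -m inch '[[[0.001,0.008,0.01],0.01],[[0,0.007,0.015],0],[[0,0,0.015],0],[[0,0,0.015],0],[[0,0,0.01],0],[[0,0,0],0],[[0,0,0],0]]'; python3 hd.py .12 .147
```

```text
clock: 27.95
position: [0.6126, -0.2794, 0.1666]
tcp_rot: [-0.002, 0.999, 0.049, 0.022]
force: [-0.7, 0.6, 0.1]
opening: 0.764
zaxis [ 0.044  0.007 -0.999] yaw 0.099 pos [ 0.6126 -0.2794  0.1666] r 0.063 ang 0.146 f [-0.7  0.6  0.1] op 0.764 clk 27.95
delta tool [0.0005 0.0022 0.0197]
```

```bash
python3 -m inch '[[[0,0.002,0.01],0],[[0,0,0.007],0],[[0,0,0.001],0],[[0,0,0],0],[[0,0,0],0]]'; python3 hd.py .12 .147;python3 -m inch '[[[0,0,0],0],[[0,0,0],0],[[0,0,0],0],[[0,0,0],0],[[0,0,0],0]]' 0.012; python3 hd.py .12 .147
```

```text
clock: 28.45
position: [0.6142, -0.2818, 0.1487]
tcp_rot: [-0.001, 0.999, 0.049, 0.023]
force: [-0.3, -0.0, -0.0]
opening: 0.76
zaxis [ 0.046  0.005 -0.999] yaw 0.099 pos [ 0.6142 -0.2818  0.1487] r 0.0653 ang 0.12 f [-0.3 -0.  -0. ] op 0.76 clk 28.45
delta tool [-0.     -0.0003  0.0017]
clock: 28.95
position: [0.6143, -0.2819, 0.1497]
tcp_rot: [-0.001, 0.999, 0.049, 0.023]
force: [1.9, -0.6, -0.4]
opening: 0.289
zaxis [ 0.047  0.004 -0.999] yaw 0.099 pos [ 0.6143 -0.2819  0.1497] r 0.0654 ang 0.118 f [ 1.9 -0.6 -0.4] op 0.289 clk 28.95
delta tool [-0.0002 -0.0005  0.0027]
```

The handle is gripped, with the measured angle at 0.118 and the radius at 65.4 mm. Turning clockwise.

```bash
cat > nx.py <<'E'
from h import *
import sys
y=.0945;M=R.from_euler('z',y).as_matrix();F=np.array([.5564,-.1719,0]); t=T(); s=sense()
n=int(sys.argv[1]); da=float(sys.argv[2]); p=M.T@(t[:3,3]-F)-[.055,-.05,0]; a=np.arctan2(-p[0],-p[1])
print("z",t[:3,2].round(3),t[2,3].round(4),"r",np.hypot(*p[:2]).round(4),"ang",a.round(3),"mod2pi",(a%(2*np.pi)).round(3),"f",s["force"].round(1),"op",round(s["opening"],3),"clk",round(s["clock"],2))
prev=p.copy()
for k in range(1,n+1):
    q=np.array([-.065*np.sin(a+k*da),-.065*np.cos(a+k*da),.149+0]); q2=q-prev if k>1 else q-p; prev=q
    print((t[:3,:3].T@(M@q2)).round(4).tolist())
E
python3 -m inch '[[[-0.0096,-0.0019,0],0],[[-0.0092,-0.0033,0],0],[[-0.0086,-0.0046,0],0],[[-0.0078,-0.0059,0],0],[[-0.0068,-0.007,0],0],[[-0.0057,-0.0079,0],0]]' ; python3 nx.py 9 .15
```

```text
clock: 29.55
position: [0.5627, -0.2568, 0.1496]
tcp_rot: [0.002, 0.998, 0.049, 0.026]
force: [5.7, -0.6, 4.4]
opening: 0.286
z [ 0.053 -0.001 -0.999] 0.1496 r 0.0667 ang 1.016 mod2pi 1.016 f [ 5.7 -0.6  4.4] op 0.286 clk 29.55
[-0.0031, -0.0095, 0.0004]
[-0.0031, -0.0092, -0.0002]
[-0.0017, -0.0096, -0.0001]
[-0.0003, -0.0097, -0.0001]
[0.0012, -0.0097, 0.0]
[0.0026, -0.0094, 0.0001]
[0.004, -0.0089, 0.0002]
[0.0053, -0.0082, 0.0002]
[0.0064, -0.0073, 0.0003]
```

```bash
python3 -m inch '[[[-0.003,-0.0095,0],0],[[-0.003,-0.0092,0],0],[[-0.0017,-0.0096,0],0],[[-0.0003,-0.0097,0],0],[[0.0012,-0.0097,0],0],[[0.0026,-0.0094,0],0],[[0.004,-0.0089,0],0],[[0.0053,-0.0082,0],0],[[0.0064,-0.0073,0],0]]' >/dev/null; python3 nx.py 9 .15
```

```text
z [ 0.06  -0.012 -0.998] 0.1497 r 0.0663 ang 2.398 mod2pi 2.398 f [  7.3 -11.9  -3. ] op 0.286 clk 30.45
[0.0085, -0.0051, 0.0011]
[0.0085, -0.0048, 0.0004]
[0.0091, -0.0035, 0.0005]
[0.0095, -0.0021, 0.0005]
[0.0097, -0.0007, 0.0006]
[0.0097, 0.0008, 0.0006]
[0.0095, 0.0022, 0.0006]
[0.009, 0.0036, 0.0006]
[0.0084, 0.0049, 0.0006]
```

```bash
python3 -m inch '[[[0.0085,-0.005,0.001],0],[[0.0085,-0.0048,0.0005],0],[[0.0091,-0.0035,0.0005],0],[[0.0095,-0.0021,0.0005],0],[[0.0097,-0.0007,0.0005],0],[[0.0097,0.0008,0.0005],0],[[0.0095,0.0022,0.0005],0],[[0.009,0.0036,0.0005],0],[[0.0084,0.0049,0.0005],0]]' >/dev/null; python3 nx.py 9 .15
```

```text
z [ 0.045 -0.022 -0.999] 0.1496 r 0.0641 ang -2.64 mod2pi 3.643 f [-3.2 -0.9  7.9] op 0.283 clk 31.35
[0.0086, 0.0045, 0.001]
[0.0073, 0.0065, 0.0005]
[0.0062, 0.0075, 0.0005]
[0.005, 0.0083, 0.0004]
[0.0037, 0.009, 0.0004]
[0.0024, 0.0094, 0.0003]
[0.0009, 0.0097, 0.0003]
[-0.0005, 0.0097, 0.0002]
[-0.002, 0.0095, 0.0002]
```

```bash
python3 -m inch '[[[0.0086,0.0045,0.001],0],[[0.0073,0.0065,0.0005],0],[[0.0062,0.0075,0.0005],0],[[0.005,0.0083,0.0005],0],[[0.0037,0.009,0.0005],0],[[0.0024,0.0094,0],0],[[0.0009,0.0097,0],0],[[-0.0005,0.0097,0],0],[[-0.002,0.0095,0],0]]' >/dev/null; python3 nx.py 7 .14
```

```text
z [ 0.044 -0.006 -0.999] 0.1497 r 0.0632 ang -1.475 mod2pi 4.808 f [10.7  3.2  1. ] op 0.288 clk 32.25
[0.0001, 0.0091, 0.0008]
[-0.0028, 0.0086, -0.0]
[-0.004, 0.0082, -0.0001]
[-0.0051, 0.0075, -0.0001]
[-0.0061, 0.0068, -0.0002]
[-0.007, 0.0058, -0.0002]
[-0.0077, 0.0048, -0.0003]
```

```bash
python3 -m inch '[[[0,0.0091,0.0008],0],[[-0.0028,0.0086,0],0],[[-0.004,0.0082,0],0],[[-0.0051,0.0075,0],0],[[-0.0061,0.0068,0],0],[[-0.007,0.0058,0],0],[[-0.0077,0.0048,0],0],[[0,0,0],0],[[0,0,0],0]]' >/dev/null; python3 nx.py 4 .1
```

```text
z [ 0.054 -0.005 -0.999] 0.1497 r 0.0642 ang -0.545 mod2pi 5.738 f [ 5.1 -2.7  3.6] op 0.286 clk 33.15
[-0.0054, 0.0037, 0.0004]
[-0.006, 0.0024, -0.0003]
[-0.0062, 0.0018, -0.0003]
[-0.0064, 0.0012, -0.0003]
```

```bash
python3 -m inch '[[[-0.0054,0.0037,0],0],[[-0.006,0.0024,0],0],[[-0.0062,0.0018,0],0],[[-0.0064,0.0012,0],0],[[0,0,0],0],[[0,0,0],0],[[0,0,0],0]]' >/dev/null; python3 nx.py 1 .1; python3 hd.py 0 .149
```

```text
z [ 0.057 -0.01  -0.998] 0.1497 r 0.0648 ang -0.169 mod2pi 6.114 f [ 2.  -4.7  3. ] op 0.284 clk 33.85
[-0.0065, 0.0009, 0.0003]
zaxis [ 0.057 -0.01  -0.998] yaw 0.109 pos [ 0.6327 -0.279   0.1497] r 0.0648 ang -0.169 f [ 2.  -4.7  3. ] op 0.284 clk 33.85
delta tool [-0.0109  0.001   0.0001]
```

```bash
python3 -m inch '[[[-0.0055,0.0005,0],0],[[-0.0045,0.0005,0],0],[[0,0,0],0],[[0,0,0],0],[[0,0,0],0]]' >/dev/null; python3 hd.py 0 .149
```

```text
zaxis [ 0.057 -0.013 -0.998] yaw 0.109 pos [ 0.6235 -0.2811  0.1496] r 0.065 ang -0.024 f [ 1.3 -5.5  4.2] op 0.287 clk 34.35
delta tool [-0.0016 -0.      0.0006]
```

```bash
python3 -m inch '[[[-0.0015,0,0],0],[[0,0,0],0],[[0,0,0],0]]' >/dev/null; python3 hd.py 0 .149; python3 -m inch '[[[0,0,0],0],[[0,0,0],0],[[0,0,0],0],[[0,0,0],0],[[0,0,0],0]]' 0.06 >/dev/null;  python3 hd.py 0 .149; python3 -m inch '[[[0,0,-0.02],0],[[0,0,-0.03],0],[[0,0,-0.03],0],[[0,0,-0.03],0],[[0,0.025,0],0],[[0,0.025,0],0],[[0,0,0],0],[[0,0,0],0],[[0,0,0],0]]'
python3 - <<'E'
from h import *
w,K,c=save("wrist","w9"); y=.0945;M=R.from_euler('z',y).as_matrix();F=np.array([.5564,-.1719,0])
print(T().round(3).tolist())
for p in([.055,-.05,.112],[.055,-.115,.17],[.055,-.115,.115],[.055,-.135,.09],[-.06,-.05,.07],[-.108,-.05,.058]): print(p,proj(K,c,F+M@p).round(1))
E
```

```text
zaxis [ 0.057 -0.015 -0.998] yaw 0.11 pos [ 0.6224 -0.2812  0.1496] r 0.065 ang -0.006 f [ 1.1 -5.   5.4] op 0.284 clk 34.65
delta tool [-0.0004 -0.0001  0.0006]
zaxis [ 0.053 -0.008 -0.999] yaw 0.111 pos [ 0.6217 -0.2777  0.147 ] r 0.0614 ang -0.0 f [-0.5 -0.2 -0.5] op 0.701 clk 35.15
delta tool [ 0.      0.0036 -0.002 ]
clock: 36.05
position: [0.6209, -0.3253, 0.2608]
tcp_rot: [0.004, 0.998, 0.056, 0.025]
force: [-0.9, 0.0, -1.0]
opening: 0.707
[[0.992, 0.112, 0.051, 0.621], [0.113, -0.994, -0.005, -0.325], [0.05, 0.011, -0.999, 0.261], [0.0, 0.0, 0.0, 1.0]]
[0.055, -0.05, 0.112] [320.2  75.8]
[0.055, -0.115, 0.17] [322.5 158. ]
[0.055, -0.115, 0.115] [319.2 148. ]
[0.055, -0.135, 0.09] [317.9 163.3]
[-0.06, -0.05, 0.07] [207.1  77.4]
[-0.108, -0.05, 0.058] [164.9  77.4]
```

View pics/w9.png

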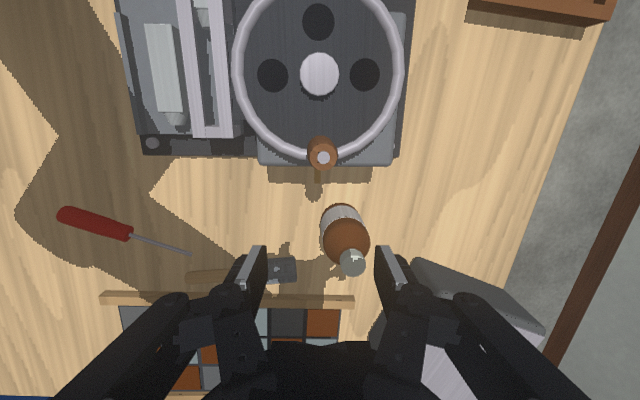

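The delivered bar lies on the shelf at (165,68), and the handle (323,157) is back on the pointer's side. Now a numeric check of the wheel angle from the hub, pin and holes.

Run:
```python
from h import *
w,K,c=load("w9"); g=cv2.cvtColor(w,cv2.COLOR_BGR2GRAY); hsv=cv2.cvtColor(w,cv2.COLOR_BGR2HSV)
def cen(m,u,v,r=26):
    s=m[max(0,v-r):v+r,u-r:u+r].astype(np.uint8); n,l,st,ce=cv2.connectedComponentsWithStats(s); k=l[v-max(0,v-r),r]; return ce[k]+[u-r,max(0,v-r)],st[k,4]
print("gray hole/disc/hub/pin",g[75,273],g[75,295],g[74,319],g[157,323])
th=(int(g[75,273])+int(g[75,295]))/2
C={n:cen(g<th,u,v,22) for n,(u,v) in dict(L=(273,75),R=(364,74),T=(318,22)).items()}
C["hub"]=cen(g>130,319,74); C["pin"]=cen(g>150,323,157,12); print(C)
P={k:ray(K,c,v[0],.112 if k!="pin" else .170) for k,v in C.items()}
P["hub"]=ray(K,c,C["hub"][0],.116)
y=.0945; f=lambda d:np.arctan2(d[1],d[0])
print("LR wheel angle cw",-(f(P["R"]-P["L"])-y)); d=P["T"]-(P["L"]+P["R"])/2; print("top hole cw",-(f(d)-y-np.pi/2))
d=P["pin"]-(P["L"]+P["R"])/2; print("pin cw",-(f(d)-y+np.pi/2),np.linalg.norm(d[:2]), "centre",(P["L"]+P["R"])/2,P["hub"])
# feeder yaw: front plate edge line & tube edges in this view
for nm,(a,b,z) in dict(tubeR=((222,0),(232,136),.0685),tubeL=((176,0),(194,137),.0685)).items():
    q=ray(K,c,a,z)-ray(K,c,b,z); print(nm,np.arctan2(-q[0],q[1]))
# brass pointer mask
m=(hsv[...,0]>14)&(hsv[...,0]<30)&(hsv[...,1]>120)
ys,xs=np.nonzero(m[150:180,300:345]); print("brass px",len(xs), xs.mean()+300 if len(xs) else 0, ys.mean()+150 if len(xs) else 0)
print(w[160:176:2,305:341:3].tolist()[3:7])
bm=g[20:120,140:190]>115; n,l,st,ce=cv2.connectedComponentsWithStats(bm.astype(np.uint8)); k=1+np.argmax(st[1:,4]); u=ce[k]+[140,20]
M=R.from_euler('z',y).as_matrix();F=np.array([.5564,-.1719,0]); print("shelf bar local",M.T@(ray(K,c,u,.058)-F),st[k])
```

```text
gray hole/disc/hub/pin 46 77 181 173
{'L': (array([272.26811594,  75.11231884]), np.int32(828)), 'R': (array([364.25879397,  74.29145729]), np.int32(796)), 'T': (array([317.83755274,  21.62869198]), np.int32(948)), 'hub': (array([318.97038724,  73.27334852]), np.int32(1317)), 'pin': (array([323.34745763, 157.41525424]), np.int32(118))}
LR wheel angle cw -0.030495007161634433
top hole cw -0.030972936421394204
pin cw -0.033010082246480055 0.0654913264956289 centre [ 0.61428407 -0.21573119  0.112     ] [ 0.61435388 -0.21494296  0.116     ]
tubeR 0.08493460682139749
tubeL 0.09970052710349846
brass px 5 316.0 173.4
[[[71, 84, 92], [78, 90, 101], [71, 82, 90], [71, 99, 137], [72, 99, 136], [69, 95, 131], [69, 97, 133], [69, 96, 133], [69, 95, 130], [71, 97, 127], [79, 90, 96], [81, 93, 100]], [[73, 93, 108], [79, 102, 116], [82, 103, 118], [64, 86, 100], [73, 100, 139], [69, 97, 135], [69, 95, 132], [69, 98, 135], [73, 99, 133], [90, 112, 127], [84, 107, 122], [84, 107, 122]], [[79, 98, 110], [80, 102, 116], [82, 103, 118], [63, 88, 105], [57, 86, 104], [68, 97, 123], [72, 99, 129], [77, 97, 120], [77, 96, 111], [87, 108, 125], [84, 107, 122], [87, 109, 126]], [[76, 94, 109], [79, 99, 116], [82, 104, 120], [66, 89, 105], [55, 84, 103], [66, 91, 109], [78, 99, 114], [78, 100, 113], [77, 95, 111], [85, 106, 123], [87, 108, 124], [86, 108, 125]]]
shelf bar local [-0.10846974 -0.04022248  0.058     ] [   0    0   50  100 4208]
```

Run:
```python
from h import *
def edgeyaw(f,segs,z):
    w,K,c=load(f); out=[]
    for a,b in segs:
        q=ray(K,c,a,z)-ray(K,c,b,z); out.append(np.arctan2(-q[0],q[1]).round(4))
    return out
B=lambda x,y:(234+x/4,89+y/4)
print("w8",edgeyaw("w8",[(B(150,165),B(172,598)),(B(319,165),B(320,598))],.0685))
# gearbox/plate edges by LSD in w9 and w4, long lines ray-cast at given heights
for f in("w4","w8","w9"):
    w,K,c=load(f); g=cv2.cvtColor(w,cv2.COLOR_BGR2GRAY); L=cv2.createLineSegmentDetector().detect(g)[0][:,0]
    y=.0945;M=R.from_euler('z',y).as_matrix();F=np.array([.5564,-.1719,0])
    for z,nm in((.0685,"tube"),(.012,"plate"),(.09,"gear")):
        for l in L:
            a,b=ray(K,c,l[:2],z),ray(K,c,l[2:],z); d=b-a; n=np.linalg.norm(d)
            if n<.08: continue
            la,lb=M.T@(a-F),M.T@(b-F); yw=(np.arctan2(d[1],d[0])+np.pi/4)%(np.pi/2)-np.pi/4
            ok=dict(tube=[("x",v) for v in(-.082,-.068,-.052,-.038)],plate=[("x",.172),("x",-.172),("y",.108),("y",-.142)],gear=[("x",.14),("y",-.14)])[nm]
            for ax,v in ok:
                i=0 if ax=="x" else 1
                if abs(la[i]-v)<.005 and abs(lb[i]-v)<.005: print(f,nm,ax,v,"yaw",yw.round(4),"len",n.round(3),"off",((la+lb)/2)[i].round(4)-v)
w,K,c=load("w4"); g=cv2.cvtColor(w,cv2.COLOR_BGR2GRAY)
P=[]
for u,v in((345,194),(416,200),(387,161)):
    th=55; s=(g[v-18:v+18,u-18:u+18]<th).astype(np.uint8); n,l,st,ce=cv2.connectedComponentsWithStats(s); k=l[18,18]; P.append(ray(K,c,ce[k]+[u-18,v-18],.112)); print(st[k,4],g[v,u])
f=lambda d:np.arctan2(d[1],d[0]); print("w4 start LR",-(f(P[1]-P[0])-.0945),"top",-(f(P[2]-(P[0]+P[1])/2)-.0945-np.pi/2))
```

```text
w8 [np.float64(0.0949), np.float64(0.0927)]
w4 tube x -0.038 yaw 0.0942 len 0.213 off -0.0016000000000000042
w4 tube x -0.068 yaw 0.0947 len 0.195 off -0.001899999999999999
w4 tube x -0.082 yaw 0.0933 len 0.211 off -0.0015999999999999903
w4 plate x -0.172 yaw 0.0942 len 0.245 off -0.0013000000000000234
w4 plate y -0.142 yaw 0.0915 len 0.16 off 0.001899999999999985
w4 plate y 0.108 yaw 0.0948 len 0.207 off 0.0003999999999999976
w4 plate x 0.172 yaw 0.0943 len 0.107 off -0.0024999999999999745
w4 plate x -0.172 yaw 0.096 len 0.13 off 0.0033999999999999864
w8 tube x -0.038 yaw 0.095 len 0.199 off -0.001899999999999999
w8 tube x -0.082 yaw 0.0929 len 0.144 off -0.0016999999999999932
w8 plate x -0.172 yaw 0.0949 len 0.235 off -0.0013000000000000234
w8 plate y 0.108 yaw 0.0942 len 0.336 off 0.0012999999999999956
w8 plate x 0.172 yaw 0.0938 len 0.118 off -0.002799999999999997
w8 plate x -0.172 yaw 0.0953 len 0.13 off 0.003599999999999992
w9 tube x -0.038 yaw 0.095 len 0.127 off -0.0013000000000000025
w9 tube x -0.068 yaw 0.0961 len 0.116 off -0.0011999999999999927
w9 tube x -0.082 yaw 0.0937 len 0.128 off -0.0012999999999999956
w9 plate x 0.172 yaw 0.0938 len 0.181 off -0.0020999999999999908
w9 plate x -0.172 yaw 0.0959 len 0.086 off 0.0030999999999999917
w9 gear x 0.14 yaw 0.0938 len 0.144 off 0.0032999999999999974
422 43
395 50
476 40
w4 start LR 0.09356421954476614 top 0.10001386402978807
```

```bash
sed -i 's/F=np.array(\[.5564,-.1719,0\])/F=np.array([.5548,-.1712,0])/' hd.py; python3 hd.py -.031 .25; python3 -m inch '[[[0,-0.022,0.005],0],[[0,-0.02,0.005],0],[[0,0,0.005],0],[[0,0,0],0],[[0,0,0],0]]' >/dev/null; python3 hd.py -.031 .149
```

```text
zaxis [ 0.051 -0.005 -0.999] yaw 0.113 pos [ 0.6209 -0.325   0.2609] r 0.1095 ang 0.034 f [ 0.2 -0.4  0.4] op 0.705 clk 36.1
delta tool [ 0.006  -0.0444  0.0107]
zaxis [ 0.05  -0.004 -0.999] yaw 0.115 pos [ 0.6165 -0.2796  0.2446] r 0.0639 ang 0.059 f [ 0.9  0.5 -0.1] op 0.703 clk 36.6
delta tool [0.0011 0.0004 0.0957]
```

```bash
python3 -m inch '[[[0.001,0,0.015],0],[[0,0,0.018],0],[[0,0,0.018],0],[[0,0,0.015],0],[[0,0,0.01],0],[[0,0,0],0],[[0,0,0],0],[[0,0,0],0]]' >/dev/null; python3 hd.py -.031 .149
```

```text
zaxis [ 0.054 -0.007 -0.999] yaw 0.113 pos [ 0.6229 -0.2844  0.1686] r 0.0692 ang -0.03 f [-0.8  0.5 -0.3] op 0.704 clk 37.4
delta tool [-0.001  -0.0044  0.0195]
```

```bash
python3 -m inch '[[[-0.001,-0.0044,0.007],0],[[0,0,0.007],0],[[0,0,0.003],0],[[0,0,0],0],[[0,0,0],0]]' >/dev/null; python3 hd.py -.031 .149;python3 -m inch '[[[0,0,0],0],[[0,0,0],0],[[0,0,0],0],[[0,0,0],0],[[0,0,0],0]]' 0.012 >/dev/null; python3 hd.py 0 .149
```

```text
zaxis [ 0.056 -0.008 -0.998] yaw 0.113 pos [ 0.6227 -0.2801  0.1518] r 0.0648 ang -0.036 f [ 0.4  0.5 -0.3] op 0.705 clk 37.9
delta tool [-0.0005  0.0001  0.0028]
zaxis [ 0.056 -0.009 -0.998] yaw 0.113 pos [ 0.6228 -0.2801  0.1524] r 0.0649 ang -0.038 f [0.5 0.9 0.2] op 0.285 clk 38.4
delta tool [-0.0026  0.0001  0.0033]
```

```bash
python3 -m inch '[[[-0.0022,0,0],0],[[0,0,0],0],[[0,0,0],0],[[0,0,0],0]]' >/dev/null; python3 hd.py 0 .149
```

```text
zaxis [ 0.057 -0.009 -0.998] yaw 0.113 pos [ 0.6207 -0.2804  0.1524] r 0.0649 ang -0.005 f [1.7 0.4 0.4] op 0.282 clk 38.8
delta tool [-0.0005  0.      0.0034]
```

Release, lift, and check numerically again.

```bash
python3 -m inch '[[[0,0,0],0],[[0,0,0],0],[[0,0,0],0],[[0,0,0],0],[[0,0,0],0]]' 0.06 >/dev/null;  python3 -m inch '[[[0,0,-0.02],0],[[0,0,-0.03],0],[[0,0,-0.03],0],[[0,0,-0.03],0],[[0,0.025,0],0],[[0,0.025,0],0],[[0,0,0],0],[[0,0,0],0],[[0,0,0],0]]'
python3 - <<'E'
from h import *
w,K,c=save("wrist","w10"); g=cv2.cvtColor(w,cv2.COLOR_BGR2GRAY); y=.0945;M=R.from_euler('z',y).as_matrix();F=np.array([.5548,-.1712,0])
def cen(m,p,z,r=20):
    u,v=np.round(p).astype(int); v0=max(0,v-r); s=m[v0:v+r,u-r:u+r].astype(np.uint8); n,l,st,ce=cv2.connectedComponentsWithStats(s); k=l[v-v0,r]; return ray(K,c,ce[k]+[u-r,v0],z),st[k,4]
pr=lambda p:proj(K,c,F+M@p)
L,R_,Tp=[cen(g<61,pr(p),.112,22) for p in([.02,-.05,.112],[.09,-.05,.112],[.055,-.015,.112])]; pin=cen(g>150,pr([.055,-.115,.17]),.17,12)
print([x[1] for x in(L,R_,Tp,pin)]); f=lambda d:np.arctan2(d[1],d[0]); C=(L[0]+R_[0])/2
print("LR",-(f(R_[0]-L[0])-y),"top",-(f(Tp[0]-C)-y-np.pi/2),"pin",-(f(pin[0]-C)-y+np.pi/2))
L2=cv2.createLineSegmentDetector().detect(g)[0][:,0]
for l in L2:
    a,b=[M.T@(ray(K,c,q,.058)-F) for q in(l[:2],l[2:])]
    if all(-.15<q[0]<-.085 for q in(a,b)) and np.linalg.norm(a-b)>.02: print("shelf edge",a[:2].round(3),b[:2].round(3))
E
```

```text
clock: 40.2
position: [0.6194, -0.3292, 0.2675]
tcp_rot: [0.006, 0.998, 0.057, 0.028]
force: [-0.1, -0.4, 0.5]
opening: 0.705
[np.int32(796), np.int32(761), np.int32(839), np.int32(115)]
LR -0.006907482831590567 top -0.004884904619125274 pin -0.0076657198386944625
shelf edge [-0.131 -0.542] [-0.094 -0.505]
shelf edge [-0.086  0.016] [-0.086 -0.112]
shelf edge [-0.131 -0.161] [-0.149 -0.182]
shelf edge [-0.104 -0.136] [-0.144 -0.134]
shelf edge [-0.093 -0.084] [-0.093 -0.   ]
shelf edge [-0.145 -0.189] [-0.115 -0.217]
shelf edge [-0.11  -0.137] [-0.131 -0.162]
shelf edge [-0.142 -0.11 ] [-0.088 -0.11 ]
shelf edge [-0.095 -0.504] [-0.095 -0.426]
shelf edge [-0.135  0.004] [-0.135 -0.086]
shelf edge [-0.142 -0.073] [-0.142  0.007]
shelf edge [-0.119 -0.085] [-0.095 -0.085]
shelf edge [-0.148 -0.036] [-0.148  0.008]
shelf edge [-0.146 -0.132] [-0.145 -0.11 ]
shelf edge [-0.12  -0.344] [-0.097 -0.339]
shelf edge [-0.095 -0.   ] [-0.119 -0.001]
shelf edge [-0.12  -0.002] [-0.12  -0.084]
shelf edge [-0.148 -0.038] [-0.147 -0.063]
shelf edge [-0.118 -0.459] [-0.118 -0.507]
shelf edge [-0.148 -0.109] [-0.148 -0.067]
shelf edge [-0.097 -0.427] [-0.117 -0.433]
shelf edge [-0.115 -0.289] [-0.095 -0.287]
shelf edge [-0.093 -0.14 ] [-0.099 -0.208]
shelf edge [-0.087 -0.224] [-0.085 -0.195]
```

The wheel is within 0.01 rad of the pointer, and the bar is on the shelf at x ≈ −0.107. One last numeric check that the rack bar is still flush.

```bash
python3 -m inch '[[[-0.015,-0.04,0],0],[[-0.015,-0.04,0],0],[[-0.015,-0.04,0],0],[[-0.015,-0.035,0],0],[[-0.01,-0.03,0],0],[[0,0,0],0],[[0,0,0],0],[[0,0,0],0]]'
python3 - <<'E'
from h import *
w,K,c=save("wrist","w11"); g=cv2.cvtColor(w,cv2.COLOR_BGR2GRAY); y=.0945;M=R.from_euler('z',y).as_matrix();F=np.array([.5548,-.1712,0])
pr=lambda *p:proj(K,c,F+M@np.array(p))
for nm,x,z in(("bar",-.06,.058),("bar",-.057,.058),("wallL",-.075,.0685),("wallR",-.045,.0685)):
    ys=np.arange(.094,.106,.0005); v=[int(cv2.getRectSubPix(g,(1,1),tuple(pr(x,q,z).astype(np.float32).tolist()))[0,0]) for q in ys]
    print(nm,"edge y",ys[np.argmin(np.diff(v))],v)
ys=np.arange(-.02,.03,.002); print([(round(q,3),int(g[tuple(np.round(pr(-.06,q,.058)).astype(int)[::-1])])) for q in ys])
E
```

```text
clock: 41.05
position: [0.5236, -0.1424, 0.2582]
tcp_rot: [0.005, 0.998, 0.059, 0.027]
force: [0.7, -0.1, -0.2]
opening: 0.705
bar edge y 0.1005 [175, 176, 176, 175, 174, 175, 176, 176, 176, 174, 169, 160, 145, 128, 109, 91, 86, 82, 81, 80, 81, 83, 84, 86]
bar edge y 0.1005 [172, 172, 172, 173, 175, 174, 173, 174, 176, 174, 167, 158, 143, 127, 108, 90, 86, 83, 82, 82, 83, 84, 85, 85]
wallL edge y 0.1005 [174, 173, 172, 173, 174, 175, 176, 176, 175, 173, 163, 153, 142, 131, 117, 104, 95, 87, 84, 81, 81, 82, 83, 84]
wallR edge y 0.0995 [173, 173, 174, 174, 174, 174, 174, 175, 175, 176, 177, 159, 140, 129, 118, 105, 93, 86, 81, 81, 83, 84, 83, 83]
[(np.float64(-0.02), 123), (np.float64(-0.018), 124), (np.float64(-0.016), 124), (np.float64(-0.014), 122), (np.float64(-0.012), 122), (np.float64(-0.01), 126), (np.float64(-0.008), 126), (np.float64(-0.006), 128), (np.float64(-0.004), 125), (np.float64(-0.002), 125), (np.float64(-0.0), 88), (np.float64(0.002), 80), (np.float64(0.004), 150), (np.float64(0.006), 146), (np.float64(0.008), 156), (np.float64(0.01), 155), (np.float64(0.012), 149), (np.float64(0.014), 124), (np.float64(0.016), 160), (np.float64(0.018), 170), (np.float64(0.02), 172), (np.float64(0.022), 171), (np.float64(0.024), 171), (np.float64(0.026), 171), (np.float64(0.028), 172)]
```

The tail is flush within about 0.5 mm and the nose is at y ≈ 0. The gripper is clear of everything, so I'm handing in.

```bash
python3 -c "
from cell import bot
print(bot.hand_in())"
```

```text
the job is handed in; nothing more can be done
None
```

The job is done and handed in at about 41 s on the robot's clock. I drew the bar out of the holder and laid it on the bench. I regripped it near the tail, fed it nose first into the tube, and pushed it home with half-closed fingers, to a stop at about 22 N. I then took the handle once clockwise and let go.

- **Rack bar:** in the last image its tail is flush with the mouth to within about 0.5 mm, and its nose is at feeder y ≈ 0.
- **Delivered bar:** it lies on the side shelf at feeder x ≈ -107 mm.
- **Wheel:** the first check put it about 0.03 rad short of the pointer, because my estimate of the feeder was about 1.6 mm off in x. I regripped the handle and corrected it. The wheel's holes and the handle pin then read within 0.01 rad of the pointer.
- **Disagreement and drift:** the scene and side cameras disagreed by about 10 mm on the handle, so I used the side view for the grasp. The tool also drifted to about 3° of tilt during the moves.
- **Other things on the bench:** none were touched on purpose. The screwdriver and flux bottle were still standing clear in the last picture I viewed, but I did not measure any of them again at the end.

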